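# Oil the spindle and hold the locking collar home

### The job

Get the flat-disc sharpener ready: press the oiler's plunger head fully down to its stop and let it come back up. Then turn the knurled collar on the spindle until its hidden keyways drop over the drive pins, push it fully home against its spring, and finish while still holding it pushed home with the gripper: do not let go, for the spring would lift it. Leave the whetstone, the wrench and the tin alone.

Things in the scene. Friction and masses are not known exactly. Their poses are not given: they have to be found in the camera images.
- machine: flat-disc sharpener, fixed: grey housing 200 (x) x 280 (y) mm, top 60 mm above the bench, reaching from y = -100 to +180 mm of this frame. Origin on the bench under the spindle axis, z up. On the spindle lies a brick-coloured abrasive disc, radius 75 mm, top 75 mm above the bench. The oiler stands on the housing at x = 0, y = +130 mm
- spindle (a point): centre of the top end of the upright steel spindle nose (22 mm diameter), 125 mm above the bench; it does not turn. Hidden inside the collar, three radial drive pins 5 mm thick stand out of it, 120 degrees apart; which way they point is not known and cannot be seen
- collar: loose aluminium knurled collar, 0.13 to 0.2 kg, upright round the spindle: a ring of 56 mm outer diameter, 42 mm tall, bore 24 mm. Origin at the centre of its lower rim, z up. It starts blocked, resting on the pins, lower rim 93 mm above the bench. Nothing but the disc and the spring washer stands beside it. Three hidden keyways inside, 10 mm wide, 120 degrees apart
- collar_top (a point): centre of the collar's top rim, 135 mm above the bench at the start. The keyways start 20 to 70 degrees anticlockwise (seen from above) of the pins: turn it clockwise that much and they meet, within about 6 degrees either way. Then it goes down 8 mm, 3 mm freely and 5 mm against the spring, to a hard stop: fully home, top rim at 127 mm, lower rim at 85 mm. Elsewhere it will not go down
- washer (a joint): travel in m of the flat steel spring washer under the collar (60 mm outer diameter, top 90 mm above the bench): 0 up, 0.005 when the collar is home. The spring resists with 3 N at first and 7 N at home, and lifts the collar by 5 mm when it is let go
- plunger_top (a point): centre of the top face of the oiler's plunger head, a steel disc 32 mm in diameter and 8 mm thick on a dark round body of 48 mm diameter, on the machine's housing 130 mm from the spindle; 108 mm above the bench when up. It is pressed straight down
- plunger (a joint): travel of the plunger head in m: 0 up, 0.010 at its stop. The spring resists with 2 N at the start to 6.5 N at the stop, and lifts it again when freed
- stone: bystander: grey whetstone 200 x 65 x 25 mm lying on the bench, loose; origin at the centre of its underside, long side along its x axis
- wrench: bystander: steel wrench 170 mm long lying on the bench, loose; its length lies along its x axis
- tin: bystander: closed tin 66 mm in diameter, 100 mm tall, upright on the bench, loose; origin at the centre of its underside
There are look-alikes about, which are no part of the job. What is shaped like the collar but black is not meant.

How it is judged:
By the outcome, as a careful person would: the job done as asked, in the order asked, and still so for the second after the job is handed in, while the arm keeps its last pose, push and grip.
It also fails if it takes over 72 s, if anything falls off the work surface, if the arm or the gripper's body presses on something with over 40 N, if the wrist force passes 120 N, or if a joint passes its speed limit or range.

### The arm

A 6-joint arm with a two-finger parallel gripper is mounted at the origin on the work surface. World frame = base frame: x ahead of the robot, y to its left, z up, the work surface at z = 0. Lengths are in m, angles in degrees, forces in N, time in s.
With the tool pointing down it reaches from about 0.375 to 0.75 m from the base axis. Payload 9 kg.
Tool frame: the origin (TCP) lies where the fingers leave the gripper's body, on its centre line; the fingertips stand 73 mm ahead of it and the grasp point (between the pads) lies 54 mm ahead of it (robot.tip_reach is the distance from the TCP to the fingertips, in m); z points along the fingers, y is the line along which they close (so a half turn about z gives the same grasp; the last joint's range is limited). The gripper opens to 85 mm and grips with 20 to 120 N. Pads are 22 mm wide; open, the fingers measure 114 mm over their backs; the gripper's body (76 mm by 85 mm) begins 54 mm behind the grasp point. The pads swing forward as they close: fully open they stand 13 mm farther back than shut.
Start: joints at [61.438, 5.964, 5.575, 89.605, 0, 77.527], TCP at [0.166, 0.577, 0.304] pointing down, gripper open.
Joint ranges: [-171.21, 171.21], [-48.23, 106.86], [-62.78, 66.21], [-105.2, 120.99], [-86.42, 89.51], [-180, 180]. Speed limits (degrees/s): [127.2, 127.2, 147.25, 180, 180, 180].

### API

Orientations are given as [roll, pitch, yaw] about the fixed x, y, z axes, in that order (R = Rz(yaw) Ry(pitch) Rx(roll)).
In Python, from plant import robot gives the robot as it stands. Calls block until the motion is done:
- robot.move_pose(position, orientation): joint-space move of the TCP to a pose.
- robot.line_to(position, vel=0.15, rotation=None, guard=None): straight line of the TCP; rotation=None keeps the orientation; vel is the mean speed in m/s. With guard (N) it stops when the force on the tool has changed by that much, and returns True; else False.
- robot.goto_joints(angles): joint-space move.
- robot.set_gripper(opening): finger opening in m; the grip force is fixed at half the most; returns when the fingers have stopped.
- robot.pause(seconds).
- robot.ik(position, orientation): joint angles nearest the present ones, or None.
- robot.observe(): the state.
- robot.grab_frame(name): name is "scene" or "side" or "wrist"; returns the picture (420x560x3 uint8, blue, green, red); there is no depth.
- robot.get_calibration(name): a dict with "vertical_fov" (degrees; the focal length in pixels is half the picture's height over the tangent of half this angle, whatever the lens; pixels are square), "cx", "cy" (the principal point, pixels), "k1" (the pictures are not rectified: a ray, as slopes to the right and down, at radius r is drawn at 1 + k1 r^2 times it, then the intrinsics apply), "rvec" (rotation vector, rad) and "tvec" (3), from world to camera coordinates, as OpenCV has them. Camera axes: x right, y down, z forward; pixel columns grow to the right and rows downward; lengths in m; the calibration is good to about 2 mm. A picture is of the moment at which its call begins: read the wrist's pose just before it. get_calibration takes no time and is no camera call; for the wrist camera it gives the pose at the moment of the call.
A pose or a line that the arm cannot do raises robot.IKError and nothing moves.
- robot.job_done(): hands the job in; it is judged then, once.
The state is a dict: "time": time; "q": joint angles; "qvel": joint speeds; "joint_torque": joint torques, N m; "tool_pos": TCP position; "tcp_rot": TCP orientation; "ft_force": force on the tool from outside, world axes, zero at the start; "torque": the same for the moment, N m; "gripper_width": finger opening in m; "gripper_force": force on a finger pad.
Only numpy, scipy, OpenCV 4.12 (cv2) and the standard library are available. Lean on these libraries where they do the work, as an engineer would, in place of code of your own. Each camera call takes 0.05 s, during which the arm holds its last target. There are 200 camera calls.

## Working session

There is one attempt and no reset: what is moved stays moved. The work goes in short steps, each a Python script; the robot and the scene stay as the last script left them, time stands still between calls to the robot, and variables do not carry over. Pictures are saved under pics/ and viewed, at most 10 in all, crops included, and the job is handed in when it is done.

```bash
ls && mkdir -p pics && cat > h.py <<'E'
import numpy as np, cv2
from plant import robot
def cal(n):
    c=robot.get_calibration(n); f=210/np.tan(np.radians(c["vertical_fov"])/2)
    R,_=cv2.Rodrigues(np.array(c["rvec"],float)); return c,f,R,np.array(c["tvec"],float).ravel()
def ray(C,u,v):
    c,f,R,t=C; d=np.array([(u-c["cx"])/f,(v-c["cy"])/f]); s=d.copy()
    for _ in range(20): s=d/(1+c["k1"]*(s@s))
    return -R.T@t, R.T@np.array([s[0],s[1],1])
def onz(C,u,v,z):
    o,d=ray(C,u,v); return o+d*(z-o[2])/d[2]
def proj(C,p):
    c,f,R,t=C; q=R@np.asarray(p,float)+t; s=q[:2]/q[2]; s=s*(1+c["k1"]*(s@s)); return s*f+[c["cx"],c["cy"]]
E
python3 - <<'E'
from h import *
for n in("scene","side","wrist"):
    C=cal(n); im=robot.grab_frame(n); cv2.imwrite(f"pics/{n}0.png",im); print(n,C[0],(-C[2].T@C[3]).round(3))
a=[cv2.imread(f"pics/{n}0.png") for n in("scene","side")]
o=robot.observe(); print(o["time"],o["tcp_rot"],o["ft_force"])
E
```

```text
pics
scene {'vertical_fov': 48.38244705281811, 'cx': 278.07788854121543, 'cy': 219.38490179464284, 'k1': -0.0819818471525257, 'rvec': array([ 0.62788773,  2.56272593, -1.26403578]), 'tvec': array([ 0.49768589, -0.07779573,  1.22762428])} [0.918 0.673 0.682]
side {'vertical_fov': 47.61260899976262, 'cx': 280.949901895995, 'cy': 203.30415549693913, 'k1': -0.02705862410761514, 'rvec': array([ 0.06913024, -2.91709951,  1.12658111]), 'tvec': array([0.56256719, 0.08493317, 0.96241334])} [0.537 0.609 0.768]
wrist {'vertical_fov': 66.85835768048723, 'cx': 281.9268361847502, 'cy': 211.3883528643631, 'k1': 0.011608102563938556, 'rvec': array([-2.30323961, -1.73249689, -0.26818144]), 'tvec': array([-0.59931536, -0.0404208 ,  0.38081746])} [0.092 0.598 0.374]
0.15 [-1.79942988e+02 -1.22203129e-02  1.63912797e+02] [-0.21394075 -0.62093667 -0.5374038 ]
```

View pics/scene0.png

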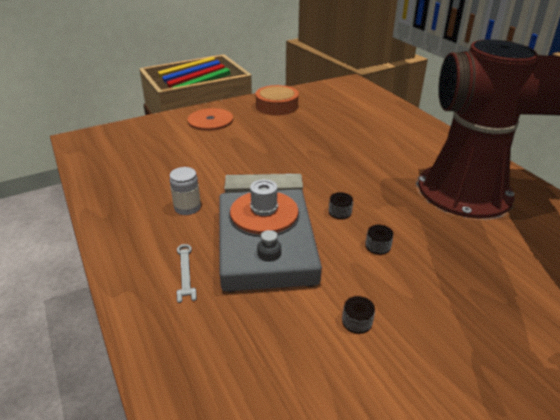

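View pics/side0.png

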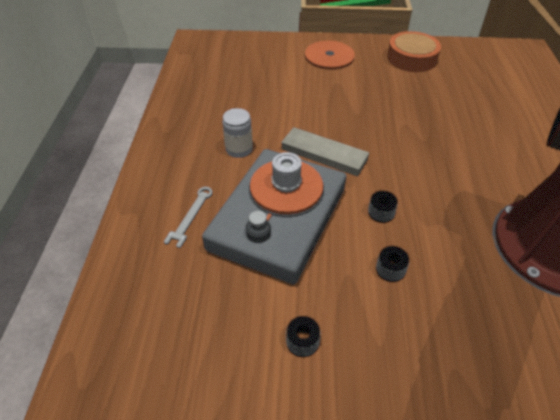

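Scene: the aluminium collar is on the disc, top at about (263,186), and the plunger head is at (269,238). Side: collar top (287,161), plunger (258,217). The three black rings, scene (341,205), (379,239) and (359,314), are look-alikes lying on the bench. The light one on the spindle fits the description. I'll confirm it in one enlarged crop and measure.

```bash
python3 - <<'E'
from h import *
out=[]
for n,(u0,v0) in (("scene",(215,170)),("side",(235,140))):
    im=cv2.imread(f"pics/{n}0.png"); out.append(cv2.resize(im[v0:v0+100,u0:u0+100],None,fx=4,fy=4,interpolation=cv2.INTER_CUBIC))
cv2.imwrite("pics/crop.png",np.hstack(out))
S,D=cal("scene"),cal("side")
for nm,a,b,z in(("collar",(263,186),(287,161),.135),("plunger",(269,237),(258,217),.108)):
    print(nm,onz(S,*a,z).round(4),onz(D,*b,z).round(4))
    o1,d1=ray(S,*a);o2,d2=ray(D,*b);A=np.c_[d1,-d2];s=np.linalg.lstsq(A,o2-o1,rcond=None)[0];print(o1+s[0]*d1,o2+s[1]*d2)
E
```

```text
collar [ 0.5582 -0.0773  0.135 ] [ 0.5553 -0.0767  0.135 ]
[ 0.55574593 -0.08245898  0.13120282] [ 0.55543082 -0.08170645  0.13037819]
plunger [0.6089 0.0511 0.108 ] [0.6033 0.0467 0.108 ]
[0.60369174 0.04053121 0.09828376] [0.60413037 0.0393169  0.09936294]
```

View pics/crop.png

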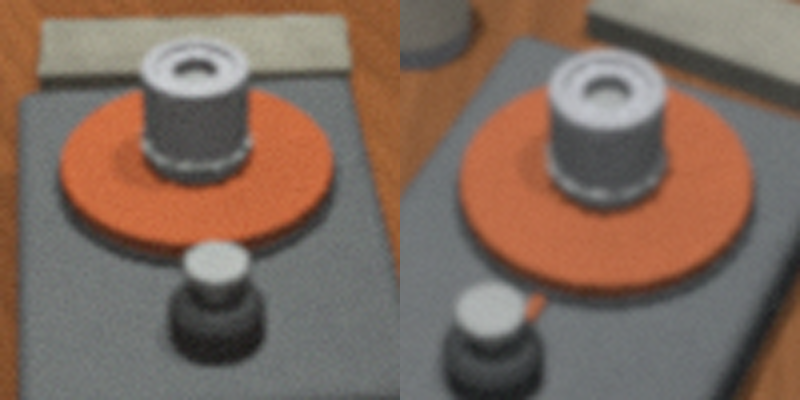

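The crop confirms it: the light knurled collar is on the spindle over the brick disc, tops at scene (263.6,187.1) and side (286.6,161.9). The plunger head is at scene (269.1,235.6) and side (257.6,217.6). Next I refine these and look from above with the wrist camera.

```bash
python3 - <<'E'
from h import *
S,D=cal("scene"),cal("side")
P=[]
for nm,a,b,z in(("collar",(263.6,187.1),(286.6,161.9),.135),("plunger",(269.1,235.6),(257.6,217.6),.108)):
    p,q=onz(S,*a,z),onz(D,*b,z); print(nm,p.round(4),q.round(4)); P.append((p+q)/2)
d=(P[1]-P[0])[:2]; print("dist",np.hypot(*d),"dir",np.degrees(np.arctan2(d[1],d[0])),robot.tip_reach)
for yaw in (163.9,120,90,60,30,0,-30,-60,-90):
  for nm,p in zip("CP",P):
    r=robot.ik([p[0],p[1],.2],[180,0,yaw]); print(yaw,nm,None if r is None else np.round(r,0))
# wrist camera view in the tool frame
C=cal("wrist");o=robot.observe()
from scipy.spatial.transform import Rotation as Ro
T=Ro.from_euler("xyz",o["tcp_rot"],degrees=True).as_matrix()
print("cam in tool",T.T@(-C[2].T@C[3]-o["tool_pos"]),"axis",T.T@C[2][2])
E
```

```text
collar [ 0.559  -0.0729  0.135 ] [ 0.556  -0.0741  0.135 ]
plunger [0.6068 0.0474 0.108 ] [0.6039 0.0482 0.108 ]
dist 0.1303416497071916 dir 68.44876688948871 0.0726
163.9 C [-21.  -0. -12.  79.   0.  -5.]
163.9 P [-8.  8. -4. 79.  0.  8.]
120 C [-21.  -0. -12.  79.   0.  39.]
120 P [-8.  8. -4. 79.  0. 52.]
90 C [-21.  -0. -12.  79.   0.  69.]
90 P [-8.  8. -4. 79.  0. 82.]
60 C [-21.  -0. -12.  79.   0.  99.]
60 P [ -8.   8.  -4.  79.   0. 112.]
30 C [-21.  -0. -12.  79.   0. 129.]
30 P [ -8.   8.  -4.  79.   0. 142.]
0 C [-21.  -0. -12.  79.   0. 159.]
0 P [ -8.   8.  -4.  79.   0. 172.]
-30 C [ -21.   -0.  -12.   79.    0. -171.]
-30 P [  -8.    8.   -4.   79.    0. -158.]
-60 C [ -21.   -0.  -12.   79.    0. -141.]
-60 P [  -8.    8.   -4.   79.    0. -128.]
-90 C [ -21.   -0.  -12.   79.    0. -111.]
-90 P [ -8.   8.  -4.  79.   0. -98.]
cam in tool [ 7.69262498e-02 -8.08361555e-05 -7.11714197e-02] axis [-3.04056665e-01 -9.89444344e-05  9.52653943e-01]
```

```bash
python3 - <<'E'
from h import *
robot.set_gripper(0.0)
robot.move_pose([.59,.01,.33],[180,0,120])
robot.pause(.3)
C=cal("wrist"); im=robot.grab_frame("wrist"); cv2.imwrite("pics/w1.png",im)
for p in([.5575,-.0735,.135],[.6053,.0478,.108]): print(proj(C,p))
np.savez("w1.npz",R=C[2],t=C[3]); o=robot.observe(); print(o["time"],o["tool_pos"],o["gripper_width"],o["ft_force"])
E
```

```text
[205.50243392 261.41336041]
[315.84107584 169.02645916]
3.775 [0.58999522 0.01021486 0.3300025 ] 0.0001919011862144314 [-1.00616152 -1.15258467  0.09569599]
```

View pics/w1.png

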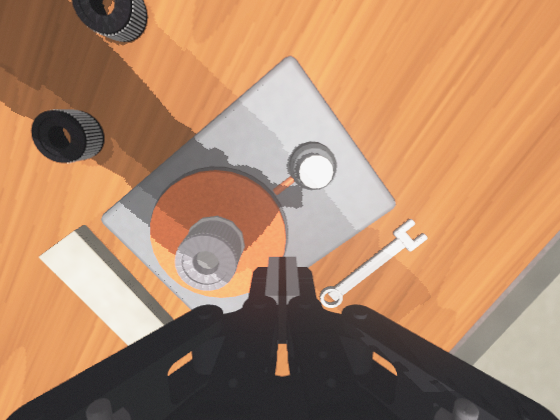

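Wrist view: plunger head at about (317,171), collar top at about (206,262). Both lie within 2 px of the predictions, so I press the plunger.

```bash
python3 - <<'E'
from h import *
C=cal("wrist"); im=cv2.imread("pics/w1.png")
m=(im.min(2)>235).astype(np.uint8); n,l,s,c=cv2.connectedComponentsWithStats(m)
k=[i for i in range(1,n) if s[i,4]>300 and abs(c[i]-[316,170]).max()<12]; print(c[k],s[k])
P=onz(C,*c[k[0]],.108); print("P",P," collar",onz(C,206,262,.135))
p=(P[:2]+[.6053,.0478])/2 
r=lambda t:(lambda o:print(t,round(o["time"],2),o["tool_pos"].round(4) if hasattr(o["tool_pos"],'round') else o["tool_pos"],np.round(o["ft_force"],2)))(robot.observe())
robot.move_pose([*p,.195],[180,0,120]); robot.pause(.2); r("above")
g=robot.line_to([*p,.160],vel=.015,guard=14); r(f"pressed {g}")
robot.pause(.3); r("held")
E
```

```text
[[315.81508516 171.40510949]] [[300 156  33  32 822]]
P [0.60646363 0.04580219 0.108     ]  collar [ 0.55815101 -0.07389759  0.135     ]
above 4.59 [0.6071 0.0462 0.1977] [ 0.3  -0.03  0.18]
pressed True 6.14 [0.6059 0.0468 0.1708] [-1.64  0.88  6.38]
held 6.44 [0.6059 0.0468 0.1707] [-0.6   0.    7.02]
```

```bash
python3 - <<'E'
from h import *
r=lambda t:(lambda o:print(t,round(o["time"],2),np.round(o["tool_pos"],4),np.round(o["ft_force"],2)))(robot.observe())
o=robot.observe(); p=np.array(o["tool_pos"])
for i in range(8):
    p[2]-=.0005; robot.line_to(p,vel=.01); robot.pause(.1); r(i)
    if robot.observe()["ft_force"][2]>14: break
robot.pause(.2)
r("down"); robot.line_to([p[0],p[1],.20],vel=.05); robot.pause(.2); r("up")
E
```

```text
0 6.79 [0.6059 0.0468 0.1707] [-2.67  0.25  6.85]
1 7.14 [0.606  0.0468 0.1706] [-4.27  0.41 10.  ]
2 7.49 [0.606  0.0468 0.1706] [-5.9  -0.54 12.42]
3 7.84 [0.606  0.0469 0.1705] [-7.55  0.08 16.36]
down 8.04 [0.606  0.0469 0.1705] [-8.230e+00 -1.000e-02  1.653e+01]
up 9.02 [0.6057 0.0469 0.1996] [ 0.06 -0.13  0.8 ]
```

Force climbed from 7 to 16 N with no further travel, so the plunger was at its stop, and it has been released. Next I grip the collar.

```bash
cat >> h.py <<'E'
def r(t):
    o=robot.observe(); print(t,round(o["time"],2),np.round(o["tool_pos"],4),"yaw",round(o["tcp_rot"][2],1),"F",np.round(o["ft_force"],1),"w",round(o["gripper_width"],4)); return o
E
python3 - <<'E'
from h import *
c=[.558,-.0738]
robot.line_to([.6057,.0469,.24],vel=.15)
robot.set_gripper(.085)
robot.move_pose([*c,.25],[180,0,125]); robot.pause(.2)
cv2.imwrite("pics/w2.png",robot.grab_frame("wrist")); C=cal("wrist"); print(proj(C,[*c,.135]))
r("above"); g=robot.line_to([*c,.176],vel=.08,guard=8); robot.pause(.2); r(f"down {g}")
cv2.imwrite("pics/s2.png",robot.grab_frame("side"))
E
```

```text
[280.00710776 239.09097136]
above 11.05 [ 0.5583 -0.0729  0.2498] yaw 125.1 F [ 0.2  0.7 -0.3] w 0.0851
down False 12.32 [ 0.5582 -0.0739  0.1765] yaw 125.0 F [-0.7 -0.4 -0.5] w 0.0849
```

View pics/w2.png

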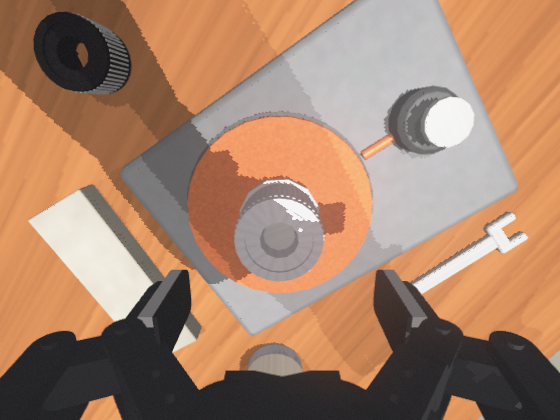

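The collar top is at (279,238), within 1 px of the prediction and centred between the open fingers. I grip it and turn it clockwise under a light downward push.

```bash
python3 - <<'E'
from h import *
robot.set_gripper(.04); robot.pause(.3); o=r("grip")
p=np.array([.558,-.0738,.176])
for i in range(6):
    p[2]-=.0003; robot.line_to(p,vel=.01); robot.pause(.1)
    o=r("bias")
    if o["ft_force"][2]>5: break
for y in (121,117):
    robot.line_to(p,rotation=[180,0,y],vel=.02); robot.pause(.1); r("turn")
print(p)
E
```

```text
grip 13.06 [ 0.558  -0.0739  0.1764] yaw 125.0 F [-2.7 -0.   5.7] w 0.0549
bias 13.41 [ 0.558  -0.0739  0.1764] yaw 125.0 F [-3.9 -0.1  7.8] w 0.055
turn 13.76 [ 0.5581 -0.0742  0.1765] yaw 121.0 F [-4.1 -1.4  8.4] w 0.055
turn 14.11 [ 0.5581 -0.0743  0.1765] yaw 117.0 F [-2.9 -2.   7.3] w 0.0552
[ 0.558  -0.0738  0.1757]
```

```bash
python3 - <<'E'
from h import *
p=np.array([.558,-.0738,.1757])
for y in range(114,39,-3):
    robot.line_to(p,rotation=[180,0,y],vel=.02); robot.pause(.1); o=robot.observe()
    if y%4<2 or o["ft_force"][2]<3: r("turn")
    if o["ft_force"][2]<2.5: break
E
```

```text
turn 15.16 [ 0.5581 -0.0743  0.1764] yaw 108.0 F [-3.1 -2.   6.1] w 0.0547
turn 15.51 [ 0.5581 -0.0744  0.1764] yaw 105.0 F [-3.  -2.1  5.6] w 0.0548
turn 16.56 [ 0.5579 -0.0739  0.1757] yaw 96.1 F [-1.5 -2.7  3.2] w 0.0549
turn 16.91 [ 0.5579 -0.0738  0.1753] yaw 93.1 F [-1.3 -2.6 -1.4] w 0.0548
```

It dropped free at yaw 93. I turn 3° more into the keyway and push down.

```bash
python3 - <<'E'
from h import *
p=np.array([.558,-.0738,.1757])
robot.line_to(p,rotation=[180,0,90],vel=.02); robot.pause(.1); r("turn")
for i in range(12):
    p[2]-=.001; robot.line_to(p,vel=.01); robot.pause(.1); o=r("push")
    if o["ft_force"][2]>14: break
print(p)
E
```

```text
turn 17.26 [ 0.5578 -0.0737  0.1754] yaw 90.1 F [-0.7 -1.4 -1.8] w 0.0549
push 17.61 [ 0.5579 -0.0738  0.1746] yaw 90.0 F [-0.6 -1.6 -2.6] w 0.0549
push 17.96 [ 0.5581 -0.0739  0.1738] yaw 90.0 F [-1.2 -3.  -0.6] w 0.0545
push 18.31 [ 0.5581 -0.074   0.1729] yaw 90.0 F [-1.6 -2.6  3. ] w 0.055
push 18.66 [ 0.5581 -0.0739  0.1718] yaw 90.0 F [-1.5 -3.9  3.2] w 0.0548
push 19.01 [ 0.5581 -0.0739  0.1708] yaw 90.0 F [-2.4 -4.8  5.2] w 0.0546
push 19.36 [ 0.5581 -0.0739  0.1699] yaw 90.0 F [-2.  -4.3  5.3] w 0.0552
push 19.71 [ 0.5581 -0.0739  0.169 ] yaw 90.0 F [-2.6 -4.8  4.9] w 0.0547
push 20.06 [ 0.5581 -0.0739  0.1685] yaw 90.0 F [-4.4 -2.9 10. ] w 0.0547
push 20.41 [ 0.5581 -0.0739  0.1684] yaw 90.0 F [-8.4 -3.3 16.4] w 0.0549
[ 0.558  -0.0738  0.1667]
```

It travelled 8.0 mm: free, then spring, then a hard stop with the force at 16 N. One last look before handing in.

```bash
python3 - <<'E'
from h import *
robot.pause(1); r("hold")
a=[robot.grab_frame(n) for n in("scene","side")]
cv2.imwrite("pics/end.png",np.hstack([cv2.resize(a[0][100:320,150:350],(400,440)),cv2.resize(a[1][80:300,160:360],(400,440))]))
E
```

```text
hold 21.41 [ 0.5581 -0.0739  0.1684] yaw 90.0 F [-8.4 -3.5 16.7] w 0.0546
```

View pics/end.png

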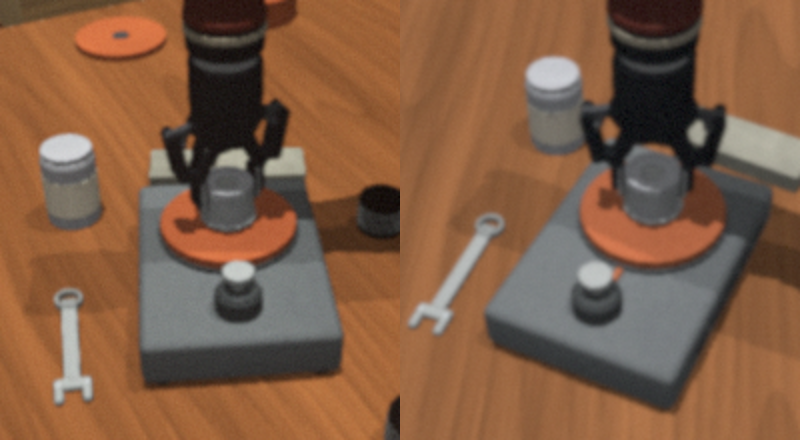

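The plunger is up again, crop (238,272) and (595,275). The collar is held low on the washer between the fingers, crop (228,200) and (652,185). Tin, wrench and stone look untouched.

```bash
python3 -c "
from h import *
r('end'); print(robot.job_done())"
```

```text
end 21.51 [ 0.5581 -0.074   0.1684] yaw 90.0 F [-8.7 -2.1 16.5] w 0.0549
the job is handed in; nothing more can be done
None
```

I pressed the oiler plunger to its stop and released it, turned the collar about 35° clockwise onto its pins, and handed the job in at 21.5 s with the gripper still holding the collar pushed fully home; the stone, wrench and tin were left alone.

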